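Put the mixed-up flange kits right at the welding bench

ROBOT

A 6-joint arm with a two-finger parallel gripper is mounted at the origin on the work surface. World frame = base frame: x ahead of the robot, y to its left, z up, the work surface at z = 0. Lengths are in m, angles in rad, forces in N, time in s.
With the tool pointing down it reaches from about 0.25 to 0.725 m from the base axis. Payload 4 kg.
Tool frame: the origin (TCP) lies on the centre line of the jaws, within the pads' length; the fingertips stand tip_reach ahead of it and the grasp point (between the pads) lies 5 mm behind it (tip_reach is the distance from the TCP to the fingertips, in m); z points along the fingers, y is the direction in which the jaws open and shut (so a half turn about z gives the same grasp; the last joint's range is limited). The gripper opens to 85 mm and grips with 20 to 120 N. Pads are 22 mm wide; open, the fingers measure 114 mm over their backs; the gripper's body (76 mm by 85 mm) begins 54 mm behind the grasp point. The pads swing forward as they close: fully open they stand 13 mm farther back than shut.
Start: joints at [1.309, 0.241, 0.005, 1.335, 0, 1.571], TCP at [0.129, 0.483, 0.245] pointing down, gripper open.
Joint ranges: [-2.72, 2.72], [-1.05, 1.87], [-1.09, 1.28], [-1.99, 2.15], [-1.42, 1.44], [-3.14, 3.14]. Speed limits (rad/s): [2.79, 2.79, 3.14, 3.14, 3.14, 3.14].

INTERFACE

Orientations are given as a unit quaternion [x, y, z, w].
In Python, from workcell import * gives the robot as it stands.
- The arm moves only by the tool arm_command, never from a script. Its arguments are lists of equal length, an entry for each row: "translation": the shift along the tool's x, y, z in cm, a list of three; "turn": the turn about the tool's z in rad; "hand": the closure, from 0 (fully open) to 1 (shut). In form: {"translation": [[x, y, z], ...], "turn": [turn, ...], "hand": [hand, ...]}. A call has 1 to 5 rows; each row is the pose to reach, as a shift and turn from the pose commanded when the call began, along the tool's axes at that moment; what a row does not reach only later rows make up. A row lasts 1/12 s, in which the tool goes at most 41.7 mm and 7.16 degrees, less where a joint would pass 70% of its speed; a pose out of reach is approached as far as the arm can. A call with a gripper value outside its range is refused whole. The fingers move at their own pace and stop on an object; the grip force is fixed at half the most. Time passes only in rows, so rows that repeat a pose let the fingers close. It gives the time, the measured TCP pose, the force and the opening at its end, in the units of the state.
- get_obs(): the state, without advancing time (a new reading comes with each control period).
- camera(name): name is "scene" or "top"; returns (picture, depth): 400x640x3 uint8, red, green, blue; 400x640 float32, m along the optical axis (not along the pixel's ray), 0 where there is no reading.
- camera_info(name): a dict with "mtx" (3x3 intrinsics, pixels), "world_to_cam" (4x4, takes a point from world to camera coordinates). Camera axes: x right, y down, z forward; pixel columns grow to the right and rows downward; lengths in m; the calibration is good to about 2 mm. A picture is of the moment at which its call begins. camera_info takes no time and is no camera call.
- job_done(): hands the job in, once; it reports no verdict.
Trained networks look in the newest picture that a camera, given by its name, has taken for a name from the list of things; names that differ only in an ending like _2 or _b are one class to them, and where a whole thing is asked for, a point or a joint stands for the part that bears it (a point fixed in the world has none). Each returns a list of dicts, best first, with "conf" (0 to 1); they miss things now and then, are a little off and sometimes report something else, mostly with a low value. They report only what shows in the picture. A call takes as long as a camera call. They do not tell look-alikes from the thing itself.
- search_frame(camera, name): "location" ([row, column] in pixels, amid what is visible of it).
- spot_point(camera, name): "location" ([row, column] in pixels: a listed point, or the origin of a listed thing).
The state is a dict: "clock": time; "joint_pos": joint angles; "joint_vel": joint speeds; "tau": joint torques, N m; "eef_pos": TCP position; "tool_rot": TCP orientation; "ft_force": force on the tool from outside, world axes, zero at the start; "ft_torque": the same for the moment, N m; "grip_width": finger opening in m.
Only numpy, scipy, OpenCV 4.12 (cv2) and the standard library are available. Lean on these libraries where they do the work, as an engineer would, in place of code of your own. Each camera call takes 0.05 s, during which the arm holds its last target. There are 200 camera calls.

TASK

The kits for welding got mixed up: put each of the three welding-neck flanges into the flange bay of the job tray whose pipe has the same diameter as its neck, lying flat with its neck up, and put the stray pipe elbow into the returns bin. Set the flanges down rather than drop them, as their faces are machined, and leave the blind flange and the reducer on the bench where they are.

Things in the scene. Friction and masses are not known exactly. Their poses are not given: they have to be found in the camera images.
- flange_s: The small welding-neck flange, bare aluminium, 0.17 kg: disc 80 mm in diameter, 14 mm thick, four bolt holes; from its middle a straight bored neck, 21.3 mm outside diameter, up to 44 mm above the underside (root cone 6 mm high, 4 mm wider). Grip it across the neck from above, any yaw. Origin: centre of the underside, z up the neck. At the start it lies loose on the bench.
- flange_m: The middle welding-neck flange, bare aluminium, 0.28 kg: disc 100 mm in diameter, 14 mm thick, four bolt holes; from its middle a straight bored neck, 33.7 mm outside diameter, up to 44 mm above the underside (root cone 6 mm high, 4 mm wider). Grip it across the neck from above, any yaw. Origin: centre of the underside, z up the neck. At the start it lies in the tray of the thickest pipe.
- flange_l: The large welding-neck flange, bare aluminium, 0.52 kg: disc 130 mm in diameter, 14 mm thick, four bolt holes; from its middle a straight bored neck, 48.3 mm outside diameter, up to 44 mm above the underside (root cone 6 mm high, 4 mm wider). Grip it across the neck from above, any yaw. Origin: centre of the underside, z up the neck. At the start it lies in the tray of the thinnest pipe.
- elbow: The stray fitting: aluminium 90 degree pipe bend, 0.16 kg, tube 48.4 mm outside, bend radius 57 mm, lying flat in the bay of the mid-sized pipe's tray. Origin: tube centreline at mid-bend, 24.2 mm above its support. x runs along the tube there (118 mm overall), y away from the bend centre (reaches 24 mm to +y, 35 mm to -y), z up. Grip at the origin from above, closing along y.
- tray_s: Job tray with the thinnest pipe (21.3 mm diameter, 146 mm long, lying along y, fixed), for the small flange. Dark steel, fixed, 227 (x) by 162 mm, walls 28 mm high, 3 mm thick, floor 3 mm; a 20 mm high divider parts the flange bay (156 x 156 mm inside, robot's side) from the pipe bay (62 mm, +x side). Origin: centre of the flange bay at bench level, 3 mm below its floor; x to the pipe, z up.
- tray_m: Job tray with the mid-sized pipe (33.7 mm diameter, 146 mm long, lying along y, fixed), for the middle flange. Dark steel, fixed, 227 (x) by 162 mm, walls 28 mm high, 3 mm thick, floor 3 mm; a 20 mm high divider parts the flange bay (156 x 156 mm inside, robot's side) from the pipe bay (62 mm, +x side). Origin: centre of the flange bay at bench level, 3 mm below its floor; x to the pipe, z up.
- tray_l: Job tray with the thickest pipe (48.3 mm diameter, 146 mm long, lying along y, fixed), for the large flange. Dark steel, fixed, 227 (x) by 162 mm, walls 28 mm high, 3 mm thick, floor 3 mm; a 20 mm high divider parts the flange bay (156 x 156 mm inside, robot's side) from the pipe bay (62 mm, +x side). Origin: centre of the flange bay at bench level, 3 mm below its floor; x to the pipe, z up.
- bin: The returns bin: open square blue plastic box that does not move, 168 x 168 mm outside, 70 mm high, walls 4 mm and floor 4 mm thick, empty at the start. Origin: centre of its underside, sides along its x and y.
- blind: A blind flange, not wanted: flat aluminium disc 90 mm in diameter, 16 mm thick, four bolt holes, no neck, loose on the bench. Origin: centre of the underside.
- reducer: A pipe reducer, not wanted: aluminium cone piece standing loose on the bench, 48 mm in diameter at the foot, 34 mm at the top, 64 mm high. Origin: centre of the underside.
Things that resemble listed ones, but are neither listed nor needed, are in the scene too. Of the things that look like the bin, the larger one is meant.

How it is judged:
By the outcome, as a careful person would: the job done as asked, in the order asked, and still so for the second after the job is handed in, with the robot touching nothing.
It also fails if it takes over 90 s, if anything falls off the work surface, if the arm or the gripper's body presses on something with over 40 N, if the wrist force passes 120 N, or if a joint passes its speed limit or range.

## Working session

There is one attempt and no reset: what is moved stays moved. The work goes in short steps, Python scripts to look and compute and a tool call to move; the robot and the scene stay as the last step left them, time stands still between calls to the robot, and variables do not carry over. Pictures are saved under pics/ and viewed, about 12 in all and at most 16, crops included, and the job is handed in when it is done.

Besides the shell and the picture viewer there is one more tool, called by a JSON object that holds its "op" and its "data", one argument or row to a line. arm_command: Moves the arm, as the interface text tells. Its arguments: {"type":"object","properties":{"translation":{"type":"array","items":{"type":"array","items":{"type":"number"}}},"turn":{"type":"array","items":{"type":"number"}},"hand":{"type":"array","items":{"type":"number"}}},"required":["translation","turn","hand"]}

```bash
mkdir -p pics; ls; cat > h.py <<'E'
from workcell import *
import numpy as np, cv2
def w(cam,r,c,z=None,depth=None):
    i=camera_info(cam);K=np.array(i["mtx"]);T=np.linalg.inv(np.array(i["world_to_cam"]))
    d=np.linalg.inv(K)@[c,r,1.];dw=T[:3,:3]@d;o=T[:3,3]
    s=depth if depth is not None else (z-o[2])/dw[2]
    return o+s*dw
def cloud(cam,dep):
    i=camera_info(cam);K=np.array(i["mtx"]);T=np.linalg.inv(np.array(i["world_to_cam"]))
    v,u=np.mgrid[:400,:640];P=np.stack([u,v,np.ones_like(u)],-1)@np.linalg.inv(K).T*dep[...,None]
    return P@T[:3,:3].T+T[:3,3]
E
python3 - <<'E'
from h import *
for c in("top","scene"):
    p,d=camera(c);cv2.imwrite(f"pics/{c}0.png",p[...,::-1]);np.save(c+"_d.npy",d)
    print(c,np.linalg.inv(camera_info(c)["world_to_cam"])[:3,3].round(3))
    if c=="top":
        for n in "flange_s flange_m flange_l elbow tray_s tray_m tray_l bin blind reducer".split():
            for r in spot_point(c,n)[:3]:
                l=r["location"];print(n,round(r["conf"],2),np.round(l),w(c,*l,z=.0).round(3))
o=get_obs();print(o)
E
```

```text
pics
top [0.279 0.005 1.276]
flange_s 0.97 [211. 352.] [ 0.431 -0.072  0.   ]
flange_s 0.6 [146. 328.] [ 0.598 -0.005  0.   ]
flange_s 0.59 [132. 249.] [0.63  0.201 0.   ]
flange_m 0.97 [211. 352.] [ 0.431 -0.072  0.   ]
flange_m 0.6 [146. 328.] [ 0.598 -0.005  0.   ]
flange_m 0.59 [132. 249.] [0.63  0.201 0.   ]
flange_l 0.97 [211. 352.] [ 0.431 -0.072  0.   ]
flange_l 0.6 [146. 328.] [ 0.598 -0.005  0.   ]
flange_l 0.59 [132. 249.] [0.63  0.201 0.   ]
elbow 0.61 [142. 403.] [ 0.613 -0.199  0.   ]
tray_s 0.8 [145. 401.] [ 0.606 -0.195  0.   ]
tray_s 0.58 [143. 327.] [ 0.608 -0.003  0.   ]
tray_m 0.8 [145. 401.] [ 0.606 -0.195  0.   ]
tray_m 0.58 [143. 327.] [ 0.608 -0.003  0.   ]
tray_l 0.8 [145. 401.] [ 0.606 -0.195  0.   ]
tray_l 0.58 [143. 327.] [ 0.608 -0.003  0.   ]
bin 0.96 [279. 193.] [0.25  0.324 0.   ]
bin 0.77 [194. 162.] [0.463 0.416 0.   ]
reducer 0.63 [204. 249.] [0.442 0.191 0.   ]
scene [1.139 0.423 0.977]
{'clock': 0.6, 'joint_pos': array([1.30900115e+00, 2.40581669e-01, 5.00997912e-03, 1.33521230e+00,
       9.19193911e-06, 1.57078349e+00]), 'joint_vel': array([ 0.00184202,  0.00149502,  0.00156254,  0.00063008, -0.00039519,
        0.00182555]), 'tau': array([-4.40071253e-04, -3.71971393e+01,  2.52573431e+01,  1.35998507e-03,
       -1.43126535e-04,  1.43222074e-06]), 'eef_pos': array([0.12940475, 0.48296353, 0.24531945]), 'tool_rot': array([ 1.30517741e-01,  9.91445974e-01,  6.71661876e-06, -3.75134154e-06]), 'ft_force': array([ 0.18904119,  0.37228792, -0.31654127]), 'ft_torque': array([ 0.0463013 , -0.04132342,  0.02118176]), 'grip_width': 0.08593860931286522}
```

View pics/top0.png

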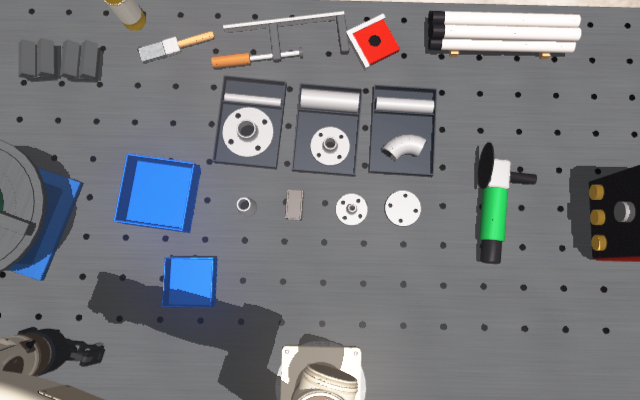

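View pics/scene0.png

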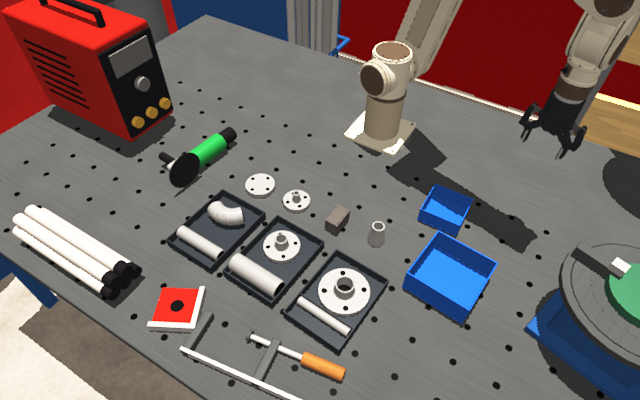

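```bash
cat > m.py <<'E'
from h import *
def sel(C,x,y,r,z0,z1):
    m=(np.hypot(C[...,0]-x,C[...,1]-y)<r)&(C[...,2]>z0)&(C[...,2]<z1);return C[m]
def circ(P):
    P=P[:,:2].astype(np.float32);(c,r)=cv2.minEnclosingCircle(P);return np.round(c,4),round(r,4)
E
python3 - <<'E'
from m import *
Cs={c:cloud(c,np.load(c+"_d.npy")) for c in("top","scene")}
for c,C in Cs.items():
    b=C[(C[...,0]>.3)&(C[...,0]<.5)&(abs(C[...,1]+.0)<.05)];print(c,"bench z",np.median(b[:,2]).round(4))
    for n,x,y,rd,z0 in(("S",.43,-.072,.055,0),("M",.594,-.005,.065,.003),("L",.62,.197,.075,.003),("blind",.43,-.205,.06,0),("red",.438,.195,.04,.0)):
        d=sel(C,x,y,rd,z0+.009,z0+.02);k=sel(C,x,y,.04,z0+.037,z0+.1)
        print(c,n,"disc",len(d),circ(d) if len(d) else 0,"neck",len(k),circ(k) if len(k) else 0, k[:,2].max() if len(k) else 0, "mean",k.mean(0).round(4) if len(k) else 0)
    e=sel(C,.60,-.2,.078,.033,.07);print(c,"elbow",len(e),e.mean(0).round(3),e.max(0).round(3),cv2.minAreaRect(e[:,:2].astype(np.float32)))
    for n,x,y in(("trayS",.65,.2),("trayL",.63,0),("trayM",.62,-.2)):
        t=C[(abs(C[...,0]-x)<.15)&(abs(C[...,1]-y)<.093)&(C[...,2]>.021)&(C[...,2]<.034)]
        r=cv2.minAreaRect(t[:,:2].astype(np.float32));print(c,n,len(t),np.round(r[0],3),np.round(r[1],3),round(r[2],1),cv2.boxPoints(r).round(3).tolist())
    t=sel(C,.46,.41,.15,.06,.08);r=cv2.minAreaRect(t[:,:2].astype(np.float32));print(c,"bin",len(t),r)
    p=sel(C,.44,.07,.05,.01,.1);print("grey block",p.mean(0).round(3),p[:,2].max())
cv2.imwrite("pics/z.png",cv2.resize(cv2.imread("pics/top0.png")[65:235,105:445],None,fx=2.3,fy=2.3,interpolation=cv2.INTER_CUBIC))
E
```

```text
top bench z 0.0002
top S disc 698 (array([ 0.4341, -0.067 ]), 0.04) neck 35 (array([ 0.4336, -0.0666]), 0.0104) 0.04951408201267937 mean [ 0.4335 -0.0663  0.0429]
top M disc 982 (array([ 0.5952, -0.0093]), 0.051) neck 67 (array([ 0.595 , -0.0099]), 0.0174) 0.0497482366413764 mean [ 0.5948 -0.0101  0.0457]
top L disc 1587 (array([0.6275, 0.202 ]), 0.0657) neck 105 (array([0.6274, 0.2012]), 0.0248) 0.05385815679580652 mean [0.6262 0.2011 0.0455]
top blind disc 936 (array([ 0.4404, -0.1956]), 0.0456) neck 0 0 0 mean 0
top red disc 35 (array([0.4363, 0.198 ]), 0.0275) neck 136 (array([0.4325, 0.1959]), 0.0193) 0.07086052337462179 mean [0.4318 0.1945 0.0544]
top elbow 681 [ 0.594 -0.196  0.047] [ 0.626 -0.144  0.059] ((0.5968111157417297, -0.20627829432487488), (0.05878911539912224, 0.12452641874551773), 12.138739585876465)
top trayS 945 [0.667 0.209] [0.187 0.253] 85.6 [[0.5339999794960022, 0.125], [0.7860000133514404, 0.10599999874830246], [0.8009999990463257, 0.2919999957084656], [0.5479999780654907, 0.3109999895095825]]
top trayL 672 [ 0.639 -0.002] [0.162 0.229] 86.4 [[0.518999993801
[... 1539 characters left out ...]
7760000228881836, 0.26899999380111694], [0.546999990940094, 0.28700000047683716]]
scene trayL 733 [ 0.639 -0.003] [0.167 0.231] 86.3 [[0.5189999938011169, -0.07900000363588333], [0.7490000128746033, -0.09300000220537186], [0.7599999904632568, 0.0729999989271164], [0.5299999713897705, 0.08799999952316284]]
scene trayM 983 [ 0.642 -0.196] [0.167 0.231] 87.6 [[0.5239999890327454, -0.2750000059604645], [0.7540000081062317, -0.2840000092983246], [0.7609999775886536, -0.11699999868869781], [0.531000018119812, -0.1080000028014183]]
scene bin 652 ((0.4596840441226959, 0.41118496656417847), (0.1682490110397339, 0.17246337234973907), 83.6841812133789)
grey block [0.446 0.078 0.035] 0.04446876118926346
```

View pics/z.png

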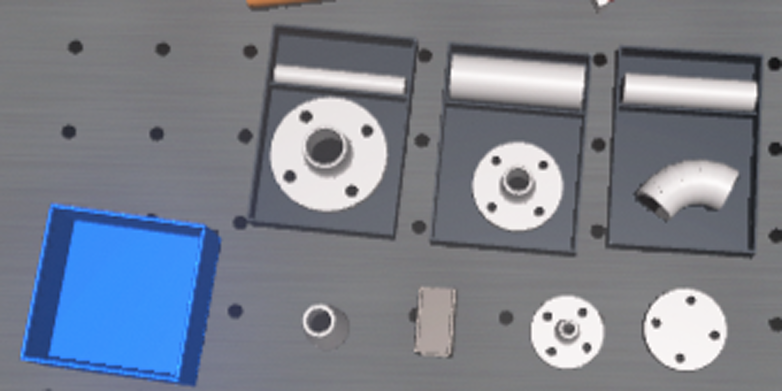

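```bash
python3 - <<'E'
from m import *
from scipy.optimize import least_squares
for c in("top","scene"):
    C=cloud(c,np.load(c+"_d.npy"))
    e=sel(C,.60,-.2,.075,.012,.07);e=e[(e[:,0]<.65)]
    zc=.0272
    f=lambda p:np.hypot(np.hypot(e[:,0]-p[0],e[:,1]-p[1])-.057,e[:,2]-p[2])-.0242
    r=least_squares(f,[.55,-.22,zc],loss="soft_l1",f_scale=.003);p=r.x
    g=e[(abs(f(p))<.006)&(e[:,2]>.035)];a=np.arctan2(g[:,1]-p[1],g[:,0]-p[0]);lo,hi=np.percentile(a,[1,99]);t=(lo+hi)/2
    print(c,len(e),p.round(4),"rms",np.median(abs(f(p))),np.degrees([lo,hi,t]).round(1),"origin",(p[:2]+.057*np.array([np.cos(t),np.sin(t)])).round(4))
from scipy.spatial.transform import Rotation as R
o=get_obs();print(R.from_quat(o["tool_rot"]).as_matrix().round(3))
E
```

```text
top 829 [ 0.5464 -0.2103  0.0271] rms 0.0016692817008031914 [-34.4  63.4  14.5] origin [ 0.6016 -0.196 ]
scene 709 [ 0.5483 -0.2106  0.0252] rms 0.001380282079982028 [-33.4  59.7  13.2] origin [ 0.6038 -0.1976]
[[-0.966  0.259 -0.   ]
 [ 0.259  0.966  0.   ]
 [ 0.     0.    -1.   ]]
```

```bash
cat >> h.py <<'E'
from scipy.spatial.transform import Rotation as R
def go(x,y,z,yaw=None):
    """tool-frame shift (cm), turn to tool y at yaw deg (mod 180)"""
    o=get_obs();M=R.from_quat(o["tool_rot"]).as_matrix();p=o["eef_pos"]
    yw=np.degrees(np.arctan2(M[1,1],M[0,1]))
    d=M.T@(np.array([x,y,z])-p)*100
    t=0 if yaw is None else -(((yaw-yw)+90)%180-90)
    print("shift",d.round(2),"len",np.linalg.norm(d).round(1),"turn",np.radians(t).round(3),"| pos",p.round(4),"yaw",yw.round(1),"q",o["joint_pos"].round(2),"t",round(o["clock"],1),"w",o["grip_width"].round(4))
E
python3 - <<'E'
from h import *
import workcell
print([n for n in dir(workcell) if not n.startswith("_")]); print(globals().get("tip_reach"))
go(.603,-.197,.2,14)
E
```

```text
['Unreachable', 'camera', 'camera_info', 'get_obs', 'job_done', 'search_frame', 'spot_point', 'tip_reach']
0.014Traceback (most recent call last):
  File "<stdin>", line 4, in <module>
  File "h.py", line 19, in go
    print("shift",d.round(2),"len",np.linalg.norm(d).round(1),"turn",np.radians(t).round(3),"| pos",p.round(4),"yaw",yw.round(1),"q",o["joint_pos"].round(2),"t",round(o["clock"],1),"w",o["grip_width"].round(4))
                                                                                                                                                                                         ^^^^^^^^^^^^^^^^^^^^^
AttributeError: 'float' object has no attribute 'round'
```

{"op": "arm_command", "data": {
  "translation": [
    [-3.1,-2.6,0],
    [-6.2,-5.2,0],
    [-9.3,-7.8,0],
    [-12.4,-10.4,0],
    [-15.5,-13,0]
  ],
  "turn": [0,0,0,0,0],
  "hand": [0,0,0,0,0]
}}

```text
clock: 1.02
eef_pos: [0.246, 0.3158, 0.2454]
tool_rot: [0.13, 0.992, 0.0, 0.0]
ft_force: [1.5, 0.7, -0.8]
grip_width: 0.0854
```

{"op": "arm_command", "data": {
  "translation": [
    [-3.1,-2.6,0],
    [-6.2,-5.2,0],
    [-9.3,-7.8,0],
    [-12.4,-10.4,0],
    [-15.5,-13,0]
  ],
  "turn": [0,0,0,0,0],
  "hand": [0,0,0,0,0]
}}

```text
clock: 1.43
eef_pos: [0.3623, 0.1498, 0.2457]
tool_rot: [0.13, 0.991, 0.0, 0.001]
ft_force: [0.5, 0.8, 0.3]
grip_width: 0.0858
```

{"op": "arm_command", "data": {
  "translation": [
    [-3.1,-2.6,0],
    [-6.2,-5.2,0],
    [-9.3,-7.8,0],
    [-12.4,-10.4,0],
    [-15.5,-13,0]
  ],
  "turn": [0,0,0,0,0],
  "hand": [0,0,0,0,0]
}}

```text
clock: 1.85
eef_pos: [0.4785, -0.0161, 0.2456]
tool_rot: [0.131, 0.991, 0.0, 0.0]
ft_force: [0.7, 1.2, 1.3]
grip_width: 0.0854
```

{"op": "arm_command", "data": {
  "translation": [
    [-3.1,-2.6,0],
    [-6.2,-5.2,0],
    [-9.3,-7.8,0],
    [-12.4,-10.4,0],
    [-15.5,-13,0]
  ],
  "turn": [0.11,0.22,0.33,0.44,0.55],
  "hand": [0,0,0,0,0]
}}

```text
clock: 2.27
eef_pos: [0.5945, -0.1817, 0.2452]
tool_rot: [0.398, 0.918, 0.0, 0.0]
ft_force: [1.4, 0.3, 0.7]
grip_width: 0.0853
```

```bash
sed -i 's/o\["grip_width"\].round(4)/round(float(o["grip_width"]),4),"F",np.round(o["ft_force"],1)/' h.py; python3 -c "
from h import *
go(.603,-.197,.1,14)"
```

```text
shift [-1.7  -0.43 14.52] len 14.6 turn 0.509 | pos [ 0.5945 -0.1817  0.2452] yaw 43.2 q [-0.3   0.49  0.37  1.45  0.    0.52] t 2.3 w 0.0853 F [1.4 0.3 0.7]
```

{"op": "arm_command", "data": {
  "translation": [
    [-0.5,-0.1,3],
    [-1,-0.25,6],
    [-1.5,-0.4,9],
    [-1.7,-0.43,12],
    [-1.7,-0.43,14.5]
  ],
  "turn": [0.11,0.22,0.33,0.44,0.51],
  "hand": [0,0,0,0,0]
}}

```text
clock: 2.68
eef_pos: [0.6017, -0.1956, 0.0977]
tool_rot: [0.616, 0.788, -0.0, -0.001]
ft_force: [1.2, -1.4, 0.3]
grip_width: 0.0853
```

{"op": "arm_command", "data": {
  "translation": [
    [0,0,2.5],
    [0,0,5],
    [0,0,7],
    [0,0,7.5],
    [0,0,7.5]
  ],
  "turn": [0,0,0,0,0],
  "hand": [0,0,0,0,0]
}}

```text
clock: 3.1
eef_pos: [0.6006, -0.1946, 0.0231]
tool_rot: [0.614, 0.789, -0.001, -0.002]
ft_force: [0.6, -0.0, 0.4]
grip_width: 0.0855
```

```bash
python3 - <<'E'
from h import *
go(.603,-.197,.025,14)
p,d=camera("scene");cv2.imwrite("pics/e1.png",cv2.resize(p[120:320,120:400,::-1],None,fx=2.5,fy=2.5))
E
```

```text
shift [-0.29  0.17 -0.19] len 0.4 turn 0.005 | pos [ 0.6006 -0.1946  0.0231] yaw 14.3 q [-0.31  0.67  0.07  0.98 -0.    1.01] t 3.1 w 0.0855 F [ 0.6 -0.   0.4]
```

View pics/e1.png

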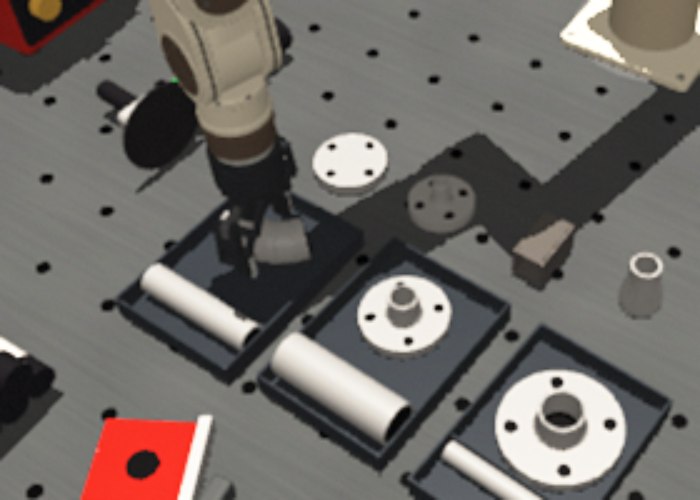

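The fingers straddle the elbow (about pixel 270,245 in the crop). I'll close on it.

{"op": "arm_command", "data": {
  "translation": [
    [0,0,0],
    [0,0,0],
    [0,0,0],
    [0,0,0],
    [0,0,0]
  ],
  "turn": [0,0,0,0,0],
  "hand": [0.3,0.6,1,1,1]
}}

```text
clock: 3.57
eef_pos: [0.6038, -0.1956, 0.0277]
tool_rot: [0.614, 0.789, 0.001, 0.002]
ft_force: [-0.4, 0.4, 6.2]
grip_width: 0.0478
```

{"op": "arm_command", "data": {
  "translation": [
    [0,0,0],
    [0,0,0],
    [0,0,0],
    [0,0,0],
    [0,0,-0.5]
  ],
  "turn": [0,0,0,0,0],
  "hand": [1,1,1,1,1]
}}

```text
clock: 3.98
eef_pos: [0.6024, -0.1951, 0.0308]
tool_rot: [0.614, 0.789, 0.0, 0.0]
ft_force: [-0.9, -0.7, -1.6]
grip_width: 0.0481
```

{"op": "arm_command", "data": {
  "translation": [
    [0,0,-2],
    [0,0,-5],
    [0,0,-8],
    [0,0,-12],
    [0,0,-16]
  ],
  "turn": [0,0,0,0,0],
  "hand": [1,1,1,1,1]
}}

```text
clock: 4.4
eef_pos: [0.6011, -0.1947, 0.191]
tool_rot: [0.614, 0.789, -0.0, -0.001]
ft_force: [1.1, -1.0, -1.3]
grip_width: 0.0482
```

```bash
python3 -c "
from h import *
go(.459,.412,.2)
print(R.from_quat(get_obs()['tool_rot']).as_matrix().round(2))"
```

```text
shift [62.3   1.18 -0.8 ] len 62.3 turn 0.0 | pos [ 0.6011 -0.1947  0.191 ] yaw 14.3 q [-0.31  0.53  0.3   1.34  0.    1.01] t 4.4 w 0.0482 F [ 1.1 -1.  -1.3]
[[-0.25  0.97 -0.  ]
 [ 0.97  0.25  0.  ]
 [ 0.   -0.   -1.  ]]
```

{"op": "arm_command", "data": {
  "translation": [
    [3.9,0.1,-0.2],
    [7.8,0.2,-0.4],
    [11.7,0.3,-0.8],
    [15.6,0.4,-0.8],
    [19.5,0.5,-0.8]
  ],
  "turn": [0,0,0,0,0],
  "hand": [1,1,1,1,1]
}}

```text
clock: 4.82
eef_pos: [0.5582, -0.0034, 0.1989]
tool_rot: [0.614, 0.789, 0.0, 0.0]
ft_force: [0.8, -0.2, -1.9]
grip_width: 0.048
```

{"op": "arm_command", "data": {
  "translation": [
    [3.9,0.1,0],
    [7.8,0.2,0],
    [11.7,0.3,0],
    [15.6,0.4,0],
    [19.5,0.5,0]
  ],
  "turn": [0,0,0,0,0],
  "hand": [1,1,1,1,1]
}}

```text
clock: 5.23
eef_pos: [0.5148, 0.187, 0.1986]
tool_rot: [0.614, 0.789, -0.0, -0.0]
ft_force: [0.7, 0.2, -1.1]
grip_width: 0.0485
```

{"op": "arm_command", "data": {
  "translation": [
    [3.9,0.1,0],
    [7.8,0.2,0],
    [11.7,0.3,0],
    [15.6,0.4,0],
    [19.5,0.5,0]
  ],
  "turn": [0,0.1,0.2,0.3,0.36],
  "hand": [1,1,1,1,1]
}}

```text
clock: 5.65
eef_pos: [0.4716, 0.3772, 0.1985]
tool_rot: [0.747, 0.665, -0.0, 0.0]
ft_force: [0.6, 0.4, -1.5]
grip_width: 0.0482
```

```bash
python3 -c "
from h import *
go(.463,.412,.034)"
```

```text
shift [ 3.37 -1.25 16.45] len 16.8 turn 0.0 | pos [0.4716 0.3772 0.1985] yaw -6.6 q [ 0.67  0.47  0.21  1.32 -0.    2.36] t 5.7 w 0.0482 F [ 0.6  0.4 -1.5]
```

{"op": "arm_command", "data": {
  "translation": [
    [3.4,-1.25,0],
    [3.4,-1.25,4],
    [3.4,-1.25,8],
    [3.4,-1.25,12],
    [3.4,-1.25,14.5]
  ],
  "turn": [0,0,0,0,0],
  "hand": [1,1,1,1,1]
}}

```text
clock: 6.07
eef_pos: [0.4614, 0.4093, 0.049]
tool_rot: [0.745, 0.667, -0.003, 0.0]
ft_force: [-0.4, -0.8, -1.7]
grip_width: 0.0482
```

{"op": "arm_command", "data": {
  "translation": [
    [0,0,0.5],
    [0,0,1],
    [0,0,1.5],
    [0,0,1.9],
    [0,0,1.9]
  ],
  "turn": [0,0,0,0,0],
  "hand": [1,1,1,1,1]
}}

```text
clock: 6.48
eef_pos: [0.4649, 0.4114, 0.0356]
tool_rot: [0.745, 0.667, 0.001, 0.0]
ft_force: [-0.1, -1.2, -1.2]
grip_width: 0.0483
```

```bash
python3 -c "
from h import *
go(.463,.412,.034)
p,d=camera('scene');cv2.imwrite('pics/e2.png',cv2.resize(p[150:350,360:640,::-1],None,fx=2.5,fy=2.5))"
```

```text
shift [ 0.04 -0.2   0.16] len 0.3 turn 0.0 | pos [0.4649 0.4114 0.0356] yaw -6.4 q [0.72 0.63 0.04 0.97 0.   2.41] t 6.5 w 0.0483 F [-0.1 -1.2 -1.2]
```

View pics/e2.png

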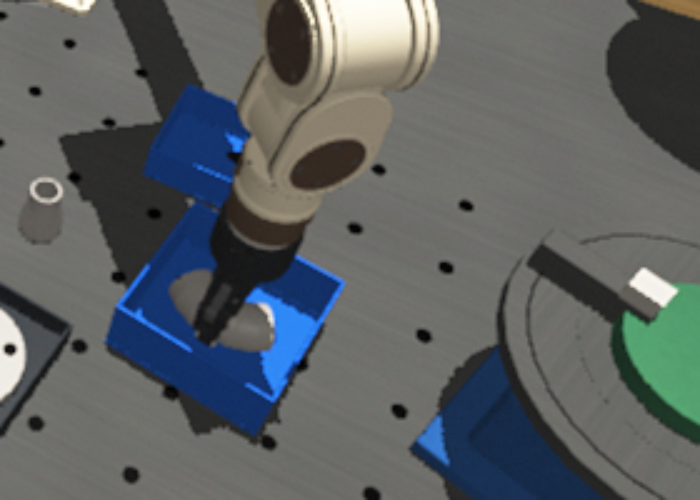

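{"op": "arm_command", "data": {
  "translation": [
    [0,0,0.3],
    [0,0,0.6],
    [0,0,0.6],
    [0,0,0.6],
    [0,0,0.6]
  ],
  "turn": [0,0,0,0,0],
  "hand": [1,1,1,1,0.6]
}}

```text
clock: 6.95
eef_pos: [0.4644, 0.4111, 0.0288]
tool_rot: [0.745, 0.667, 0.001, 0.0]
ft_force: [0.9, -0.2, -0.4]
grip_width: 0.0482
```

{"op": "arm_command", "data": {
  "translation": [
    [0,0,0],
    [0,0,0],
    [0,0,-0.5],
    [0,0,-3],
    [0,0,-7]
  ],
  "turn": [0,0,0,0,0],
  "hand": [0.15,0.15,0.15,0.15,0.15]
}}

```text
clock: 7.37
eef_pos: [0.4611, 0.4082, 0.0945]
tool_rot: [0.745, 0.667, -0.005, -0.0]
ft_force: [1.4, 1.0, -0.5]
grip_width: 0.0726
```

{"op": "arm_command", "data": {
  "translation": [
    [0,0,-4],
    [0,0,-8],
    [0,0,-10],
    [0,0,-10],
    [0,0,-10]
  ],
  "turn": [0,0,0,0,0],
  "hand": [0.15,0,0,0,0]
}}

```text
clock: 7.78
eef_pos: [0.4648, 0.4114, 0.2008]
tool_rot: [0.745, 0.667, 0.002, -0.0]
ft_force: [-0.2, -0.1, -0.0]
grip_width: 0.0854
```

```bash
python3 -c "
from h import *
go(.596,-.010,.2)"
```

```text
shift [-40.43  17.71  -0.  ] len 44.1 turn 0.0 | pos [0.4648 0.4114 0.2008] yaw -6.4 q [0.72 0.5  0.27 1.33 0.   2.41] t 7.8 w 0.0854 F [-0.2 -0.1 -0. ]
```

{"op": "arm_command", "data": {
  "translation": [
    [-3.5,1.55,0],
    [-7,3.1,0],
    [-10.5,4.6,0],
    [-14,6.15,0],
    [-17.5,7.7,0]
  ],
  "turn": [0,0,0,0,0],
  "hand": [0,0,0,0,0]
}}

```text
clock: 8.2
eef_pos: [0.52, 0.2262, 0.1962]
tool_rot: [0.745, 0.667, -0.002, -0.001]
ft_force: [0.4, -0.5, -0.6]
grip_width: 0.0855
```

{"op": "arm_command", "data": {
  "translation": [
    [-3.5,1.5,0],
    [-7,3,0],
    [-10.5,4.6,0],
    [-14,6.1,0],
    [-17.5,7.6,0]
  ],
  "turn": [0,0,0,0,0],
  "hand": [0,0,0,0,0]
}}

```text
clock: 8.62
eef_pos: [0.5762, 0.044, 0.1963]
tool_rot: [0.745, 0.667, -0.002, -0.001]
ft_force: [0.8, -0.3, 0.1]
grip_width: 0.0851
```

{"op": "arm_command", "data": {
  "translation": [
    [-3.5,1.5,0],
    [-5.4,2.4,2],
    [-5.4,2.4,5],
    [-5.4,2.4,8],
    [-5.4,2.4,8]
  ],
  "turn": [0,0,0,0,0],
  "hand": [0,0,0,0,0]
}}

```text
clock: 9.03
eef_pos: [0.5891, -0.0112, 0.1099]
tool_rot: [0.746, 0.666, -0.006, -0.005]
ft_force: [-2.1, -0.1, -0.7]
grip_width: 0.0855
```

```bash
python3 -c "
from h import *
go(.596,-.010,.036)"
```

```text
shift [0.21 0.79 7.38] len 7.4 turn 0.0 | pos [ 0.5891 -0.0112  0.1099] yaw -6.5 q [-0.02  0.51  0.05  1.12  0.    1.66] t 9.0 w 0.0855 F [-2.1 -0.1 -0.7]
```

{"op": "arm_command", "data": {
  "translation": [
    [0,0,0],
    [0,0,2.5],
    [0,0,5],
    [0,0,5],
    [0,0,5]
  ],
  "turn": [0,0,0,0,0],
  "hand": [0,0,0,0,0]
}}

```text
clock: 9.45
eef_pos: [0.5947, -0.0098, 0.0687]
tool_rot: [0.745, 0.667, -0.001, -0.001]
ft_force: [0.4, 1.0, 0.5]
grip_width: 0.0853
```

```bash
python3 -c "
from h import *
go(.596,-.010,.036)"
```

```text
shift [-0.    0.14  3.27] len 3.3 turn 0.0 | pos [ 0.5947 -0.0098  0.0687] yaw -6.3 q [-0.02  0.55 -0.01  1.01 -0.    1.66] t 9.4 w 0.0853 F [0.4 1.  0.5]
```

{"op": "arm_command", "data": {
  "translation": [
    [0,0.1,1.5],
    [0,0.1,3],
    [0,0.1,3.2],
    [0,0.1,3.2],
    [0,0.1,3.2]
  ],
  "turn": [0,0,0,0,0],
  "hand": [0,0,0,0,0.3]
}}

```text
clock: 9.87
eef_pos: [0.5974, -0.0103, 0.0383]
tool_rot: [0.745, 0.667, 0.001, 0.001]
ft_force: [0.1, 0.4, 0.2]
grip_width: 0.0756
```

{"op": "arm_command", "data": {
  "translation": [
    [0,0,0],
    [0,0,0],
    [0,0,0],
    [0,0,0],
    [0,0,0]
  ],
  "turn": [0,0,0,0,0],
  "hand": [0.5,0.8,1,1,1]
}}

```text
clock: 10.28
eef_pos: [0.5968, -0.0105, 0.0375]
tool_rot: [0.745, 0.667, 0.001, 0.001]
ft_force: [-1.4, -0.6, 6.0]
grip_width: 0.0317
```

{"op": "arm_command", "data": {
  "translation": [
    [0,0,0],
    [0,0,0],
    [0,0,0],
    [0,0,-0.2],
    [0,0,-0.5]
  ],
  "turn": [0,0,0,0,0],
  "hand": [1,1,1,1,1]
}}

```text
clock: 10.7
eef_pos: [0.5951, -0.0105, 0.0404]
tool_rot: [0.745, 0.667, -0.001, -0.001]
ft_force: [0.9, 0.4, -3.2]
grip_width: 0.0318
```

```bash
python3 -c "
from h import *
go(.6095,-.1945,.036)"
```

```text
shift [-18.13   3.47   0.44] len 18.5 turn 0.0 | pos [ 0.5951 -0.0105  0.0404] yaw -6.4 q [-0.02  0.59 -0.03  0.95 -0.    1.66] t 10.7 w 0.0318 F [ 0.9  0.4 -3.2]
```

{"op": "arm_command", "data": {
  "translation": [
    [0,0,-2],
    [0,0,-5],
    [0,0,-8],
    [-2,0.4,-11],
    [-5,1,-12]
  ],
  "turn": [0,0,0,0,0],
  "hand": [1,1,1,1,1]
}}

```text
clock: 11.12
eef_pos: [0.6024, -0.0593, 0.1659]
tool_rot: [0.744, 0.669, 0.002, 0.002]
ft_force: [1.7, -0.1, -2.0]
grip_width: 0.0318
```

{"op": "arm_command", "data": {
  "translation": [
    [-3.5,0.6,0],
    [-7,1.2,0],
    [-10.5,2,0],
    [-13.1,2.5,0],
    [-13.1,2.5,0]
  ],
  "turn": [0,0,0,0,0],
  "hand": [1,1,1,1,1]
}}

```text
clock: 11.53
eef_pos: [0.6101, -0.2002, 0.1601]
tool_rot: [0.747, 0.664, -0.001, 0.001]
ft_force: [0.2, 0.2, -3.4]
grip_width: 0.0318
```

```bash
python3 -c "
from h import *
go(.6095,-.1945,.040)
p,d=camera('scene');cv2.imwrite('pics/m1.png',cv2.resize(p[60:320,120:460,::-1],None,fx=2.2,fy=2.2))"
```

```text
shift [ 0.59 -0.12 12.01] len 12.0 turn 0.0 | pos [ 0.6101 -0.2002  0.1601] yaw -6.7 q [-0.32  0.57  0.27  1.28 -0.    1.37] t 11.5 w 0.0318 F [ 0.2  0.2 -3.4]
```

View pics/m1.png

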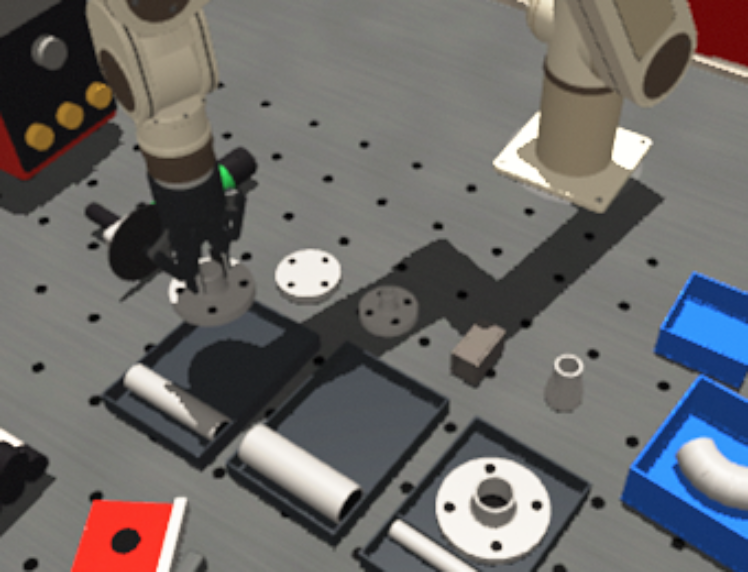

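The elbow is in the bin (around 715,470 in the crop), and the middle flange hangs level over tray_m. Next I'll lower it.

{"op": "arm_command", "data": {
  "translation": [
    [0.3,0,2.5],
    [0.3,0,6],
    [0.3,0,9],
    [0.3,0,11],
    [0.3,0,11]
  ],
  "turn": [0,0,0,0,0],
  "hand": [1,1,1,1,1]
}}

```text
clock: 12.0
eef_pos: [0.6062, -0.1884, 0.0447]
tool_rot: [0.745, 0.667, -0.003, -0.006]
ft_force: [-1.9, 0.5, -4.2]
grip_width: 0.0318
```

{"op": "arm_command", "data": {
  "translation": [
    [0,0,0],
    [0,0,0.4],
    [0,0,0.8],
    [0,0,0.8],
    [0,0,0.8]
  ],
  "turn": [0,0,0,0,0],
  "hand": [1,1,1,1,1]
}}

```text
clock: 12.42
eef_pos: [0.6118, -0.1913, 0.0444]
tool_rot: [0.745, 0.667, 0.0, 0.001]
ft_force: [-0.7, 0.0, -4.1]
grip_width: 0.0316
```

```bash
python3 -c "
from h import *
go(.6095,-.1945,.037)"
```

```text
shift [-0.34 -0.2   0.74] len 0.8 turn 0.0 | pos [ 0.6118 -0.1913  0.0444] yaw -6.4 q [-0.3   0.66  0.11  1.02  0.    1.38] t 12.4 w 0.0316 F [-0.7  0.  -4.1]
```

{"op": "arm_command", "data": {
  "translation": [
    [-0.3,-0.2,0.2],
    [-0.3,-0.2,0.4],
    [-0.3,-0.2,0.4],
    [-0.3,-0.2,0.4],
    [-0.3,-0.2,0.4]
  ],
  "turn": [0,0,0,0,0],
  "hand": [1,1,1,1,1]
}}

```text
clock: 12.83
eef_pos: [0.6089, -0.1941, 0.0393]
tool_rot: [0.745, 0.667, 0.0, -0.0]
ft_force: [0.4, 1.5, -3.6]
grip_width: 0.032
```

{"op": "arm_command", "data": {
  "translation": [
    [0,0,0.1],
    [0,0,0.2],
    [0,0,0.2],
    [0,0,0.2],
    [0,0,0.2]
  ],
  "turn": [0,0,0,0,0],
  "hand": [1,1,1,1,1]
}}

```text
clock: 13.25
eef_pos: [0.609, -0.1941, 0.0375]
tool_rot: [0.745, 0.667, 0.0, 0.0]
ft_force: [0.5, -0.9, -1.9]
grip_width: 0.0318
```

{"op": "arm_command", "data": {
  "translation": [
    [0,0,0.1],
    [0,0,0.15],
    [0,0,0.15],
    [0,0,0.15],
    [0,0,0.15]
  ],
  "turn": [0,0,0,0,0],
  "hand": [1,1,1,1,1]
}}

```text
clock: 13.67
eef_pos: [0.6091, -0.1941, 0.0375]
tool_rot: [0.745, 0.667, 0.0, 0.0]
ft_force: [-3.4, 0.2, 6.7]
grip_width: 0.0317
```

{"op": "arm_command", "data": {
  "translation": [
    [0,0,0],
    [0,0,0],
    [0,0,0],
    [0,0,0],
    [0,0,0]
  ],
  "turn": [0,0,0,0,0],
  "hand": [0.6,0.3,0,0,0]
}}

```text
clock: 14.08
eef_pos: [0.609, -0.1941, 0.0357]
tool_rot: [0.745, 0.667, 0.0, 0.0]
ft_force: [0.4, -0.1, 0.2]
grip_width: 0.0806
```

{"op": "arm_command", "data": {
  "translation": [
    [0,0,-2],
    [0,0,-5],
    [0,0,-9],
    [0,0,-13],
    [0,0,-13]
  ],
  "turn": [0,0,0,0,0],
  "hand": [0,0,0,0,0]
}}

```text
clock: 14.5
eef_pos: [0.6136, -0.1955, 0.1757]
tool_rot: [0.745, 0.667, 0.004, 0.007]
ft_force: [1.8, -0.4, 2.4]
grip_width: 0.0854
```

```bash
python3 -c "
from h import *
go(.628,.2015,.165)"
```

```text
shift [39.62 -2.99  0.89] len 39.7 turn 0.0 | pos [ 0.6136 -0.1955  0.1757] yaw -6.4 q [-0.31  0.55  0.29  1.29 -0.    1.37] t 14.5 w 0.0854 F [ 1.8 -0.4  2.4]
```

{"op": "arm_command", "data": {
  "translation": [
    [3.9,-0.3,0],
    [7.8,-0.6,0],
    [11.8,-0.9,0],
    [15.8,-1.2,0],
    [19.8,-1.5,0]
  ],
  "turn": [0,0,0,0,0],
  "hand": [0,0,0,0,0]
}}

```text
clock: 14.92
eef_pos: [0.6158, 0.0059, 0.1657]
tool_rot: [0.745, 0.667, 0.0, 0.0]
ft_force: [0.5, 0.2, 0.2]
grip_width: 0.0856
```

{"op": "arm_command", "data": {
  "translation": [
    [3.9,-0.3,0],
    [7.8,-0.6,0],
    [11.8,-0.9,0],
    [15.8,-1.2,0],
    [19.8,-1.4,0]
  ],
  "turn": [0,0,0,0,0],
  "hand": [0,0,0,0,0]
}}

```text
clock: 15.33
eef_pos: [0.6237, 0.2047, 0.1657]
tool_rot: [0.745, 0.667, 0.0, 0.0]
ft_force: [1.3, -0.4, -0.3]
grip_width: 0.0855
```

{"op": "arm_command", "data": {
  "translation": [
    [0,0,3],
    [0,0,6],
    [0,0,9],
    [0,0,9],
    [0,0,9]
  ],
  "turn": [0,0,0,0,0],
  "hand": [0,0,0,0,0]
}}

```text
clock: 15.75
eef_pos: [0.6221, 0.2023, 0.0736]
tool_rot: [0.745, 0.667, -0.002, -0.001]
ft_force: [0.7, 1.2, 1.7]
grip_width: 0.0854
```

```bash
python3 -c "
from h import *
go(.628,.2015,.036)"
```

```text
shift [-0.    0.61  3.76] len 3.8 turn 0.0 | pos [0.6221 0.2023 0.0736] yaw -6.4 q [ 0.31  0.66  0.2   1.12 -0.    2.  ] t 15.8 w 0.0854 F [0.7 1.2 1.7]
```

{"op": "arm_command", "data": {
  "translation": [
    [0,0.4,0.5],
    [0,0.4,2],
    [0,0.4,3.5],
    [0,0.4,3.7],
    [0,0.4,3.7]
  ],
  "turn": [0,0,0,0,0],
  "hand": [0,0,0,0,0]
}}

```text
clock: 16.17
eef_pos: [0.6287, 0.202, 0.0398]
tool_rot: [0.745, 0.667, 0.001, 0.0]
ft_force: [-0.1, 0.6, -0.1]
grip_width: 0.0855
```

{"op": "arm_command", "data": {
  "translation": [
    [0,0,0],
    [0,0,0],
    [0,0,0],
    [0,0,0],
    [0,0,0]
  ],
  "turn": [0,0,0,0,0],
  "hand": [0.3,0.6,1,1,1]
}}

```text
clock: 16.58
eef_pos: [0.6288, 0.2027, 0.0408]
tool_rot: [0.745, 0.667, 0.001, 0.0]
ft_force: [-2.1, -0.6, 5.3]
grip_width: 0.0463
```

{"op": "arm_command", "data": {
  "translation": [
    [0,0,0],
    [0,0,0],
    [0,0,0],
    [0,0,-0.2],
    [0,0,-0.5]
  ],
  "turn": [0,0,0,0,0],
  "hand": [1,1,1,1,1]
}}

```text
clock: 17.0
eef_pos: [0.6268, 0.2019, 0.0426]
tool_rot: [0.745, 0.667, -0.001, -0.001]
ft_force: [-1.1, -0.2, -5.7]
grip_width: 0.0462
```

{"op": "arm_command", "data": {
  "translation": [
    [0,0,-1.5],
    [0,0,-4],
    [0,0,-7],
    [0,0,-10],
    [0,0,-12]
  ],
  "turn": [0,0,0,0,0],
  "hand": [1,1,1,1,1]
}}

```text
clock: 17.42
eef_pos: [0.6281, 0.2024, 0.1657]
tool_rot: [0.745, 0.667, 0.0, 0.0]
ft_force: [1.4, 0.4, -4.7]
grip_width: 0.0464
```

```bash
python3 -c "
from h import *
go(.6066,-.0004,.16)
p,d=camera('scene');cv2.imwrite('pics/l1.png',cv2.resize(p[100:360,120:460,::-1],None,fx=2.2,fy=2.2))"
```

```text
shift [-20.39   0.11   0.57] len 20.4 turn 0.0 | pos [0.6281 0.2024 0.1657] yaw -6.4 q [ 0.31  0.6   0.35  1.31 -0.    1.99] t 17.4 w 0.0464 F [ 1.4  0.4 -4.7]
```

View pics/l1.png

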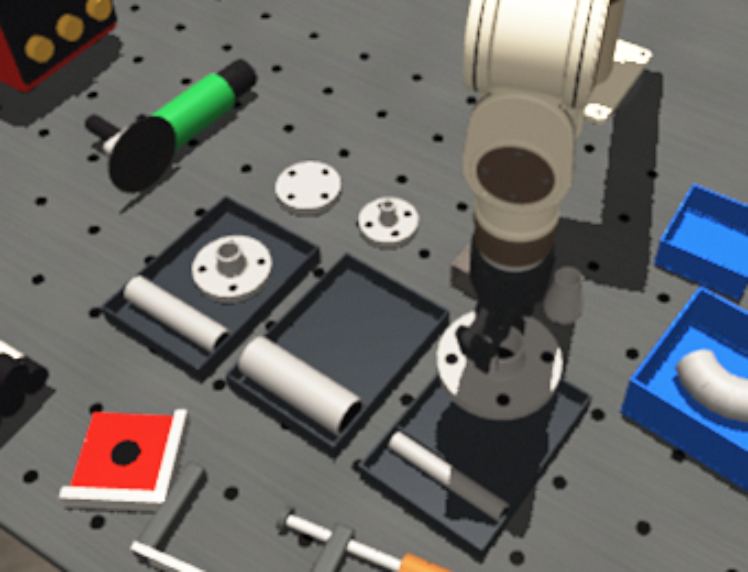

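Flange_m now lies in tray_m, and flange_l is held level. Next I'll carry it to tray_l.

{"op": "arm_command", "data": {
  "translation": [
    [-3.5,0,0],
    [-7.5,0,0],
    [-11.5,0,0],
    [-15.5,0,0],
    [-19,0,0]
  ],
  "turn": [0,0,0,0,0],
  "hand": [1,1,1,1,1]
}}

```text
clock: 17.88
eef_pos: [0.605, 0.0111, 0.1616]
tool_rot: [0.745, 0.667, -0.002, -0.001]
ft_force: [0.3, 0.4, -5.2]
grip_width: 0.0461
```

{"op": "arm_command", "data": {
  "translation": [
    [-1.4,0.1,0],
    [-1.4,0.1,0],
    [-1.4,0.1,3],
    [-1.4,0.1,6],
    [-1.4,0.1,8]
  ],
  "turn": [0,0,0,0,0],
  "hand": [1,1,1,1,1]
}}

```text
clock: 18.3
eef_pos: [0.6043, 0.0001, 0.08]
tool_rot: [0.745, 0.667, -0.001, -0.002]
ft_force: [0.1, -0.8, -7.0]
grip_width: 0.0459
```

{"op": "arm_command", "data": {
  "translation": [
    [0,0,0],
    [0,0,0],
    [0,0,0],
    [0,0,0],
    [0,0,0]
  ],
  "turn": [0,0,0,0,0],
  "hand": [1,1,1,1,1]
}}

```text
clock: 18.72
eef_pos: [0.6079, -0.0003, 0.0858]
tool_rot: [0.745, 0.667, 0.001, 0.001]
ft_force: [0.7, -0.4, -5.6]
grip_width: 0.0459
```

```bash
python3 -c "
from h import *
go(.6066,-.0004,.041)"
```

```text
shift [-0.03 -0.14  4.48] len 4.5 turn 0.0 | pos [ 6.079e-01 -3.000e-04  8.580e-02] yaw -6.3 q [-0.    0.56  0.05  1.06  0.    1.68] t 18.7 w 0.0459 F [ 0.7 -0.4 -5.6]
```

{"op": "arm_command", "data": {
  "translation": [
    [0,-0.1,1],
    [0,-0.1,2.2],
    [0,-0.1,3.2],
    [0,-0.1,3.8],
    [0,-0.1,4]
  ],
  "turn": [0,0,0,0,0],
  "hand": [1,1,1,1,1]
}}

```text
clock: 19.13
eef_pos: [0.6041, -0.0004, 0.0421]
tool_rot: [0.745, 0.667, -0.001, -0.001]
ft_force: [-0.9, 0.5, -6.5]
grip_width: 0.0463
```

{"op": "arm_command", "data": {
  "translation": [
    [0,0,0],
    [0,0,0.1],
    [0,0,0.2],
    [0,0,0.2],
    [0,0,0.2]
  ],
  "turn": [0,0,0,0,0],
  "hand": [1,1,1,1,1]
}}

```text
clock: 19.55
eef_pos: [0.6056, -0.0004, 0.0422]
tool_rot: [0.745, 0.667, 0.0, 0.0]
ft_force: [0.3, 0.2, -5.7]
grip_width: 0.0461
```

{"op": "arm_command", "data": {
  "translation": [
    [0,0,0.1],
    [0,0,0.2],
    [0,0,0.2],
    [0,0,0.2],
    [0,0,0.2]
  ],
  "turn": [0,0,0,0,0],
  "hand": [1,1,1,1,1]
}}

```text
clock: 19.97
eef_pos: [0.6057, -0.0005, 0.0408]
tool_rot: [0.745, 0.667, 0.0, 0.0]
ft_force: [-1.3, -0.6, 2.8]
grip_width: 0.0461
```

Flange_l is touching the floor of tray_l. I'll release it, rise, and head for the small flange.

{"op": "arm_command", "data": {
  "translation": [
    [0,0,0],
    [0,0,0],
    [0,0,0],
    [0,0,0],
    [0,0,0]
  ],
  "turn": [0,0,0,0,0],
  "hand": [0.6,0.3,0,0,0]
}}

```text
clock: 20.38
eef_pos: [0.6057, -0.0004, 0.0399]
tool_rot: [0.745, 0.667, 0.0, 0.0]
ft_force: [-0.5, -0.3, 0.5]
grip_width: 0.0852
```

{"op": "arm_command", "data": {
  "translation": [
    [0,0,-2],
    [0,0,-5],
    [0,0,-9],
    [0,0,-12],
    [0,0,-12]
  ],
  "turn": [0,0,0,0,0],
  "hand": [0,0,0,0,0]
}}

```text
clock: 20.8
eef_pos: [0.6099, -0.0004, 0.1678]
tool_rot: [0.745, 0.667, 0.005, 0.005]
ft_force: [1.7, 0.8, 0.3]
grip_width: 0.0856
```

```bash
python3 -c "
from h import *
go(.435,-.067,.12)"
```

```text
shift [ -8.56 -16.71   4.54] len 19.3 turn 0.0 | pos [ 6.099e-01 -4.000e-04  1.678e-01] yaw -6.4 q [-0.    0.49  0.16  1.23  0.    1.68] t 20.8 w 0.0856 F [1.7 0.8 0.3]
```

{"op": "arm_command", "data": {
  "translation": [
    [-1.7,-3.4,0],
    [-3.4,-6.8,0],
    [-5.1,-10.2,0],
    [-6.8,-13.5,0],
    [-8.5,-16.4,1]
  ],
  "turn": [0,0,0,0,0],
  "hand": [0,0,0,0,0]
}}

```text
clock: 21.22
eef_pos: [0.432, -0.0672, 0.1508]
tool_rot: [0.745, 0.667, 0.001, 0.001]
ft_force: [0.8, -0.7, 0.5]
grip_width: 0.0855
```

{"op": "arm_command", "data": {
  "translation": [
    [0,0,2],
    [0,0,5],
    [0,0,7],
    [0,0,7],
    [0,0,7]
  ],
  "turn": [0,0,0,0,0],
  "hand": [0,0,0,0,0]
}}

```text
clock: 21.63
eef_pos: [0.432, -0.0666, 0.0793]
tool_rot: [0.745, 0.667, -0.001, -0.001]
ft_force: [-0.1, -0.0, 0.4]
grip_width: 0.0853
```

```bash
python3 -c "
from h import *
go(.435,-.067,.0345)
p,d=camera('scene');cv2.imwrite('pics/s1.png',cv2.resize(p[120:320,150:430,::-1],None,fx=2.5,fy=2.5))"
```

```text
shift [-0.    0.31  4.47] len 4.5 turn 0.0 | pos [ 0.432  -0.0666  0.0793] yaw -6.4 q [-0.15  0.27 -0.42  0.87  0.    1.53] t 21.6 w 0.0853 F [-0.1 -0.   0.4]
```

View pics/s1.png

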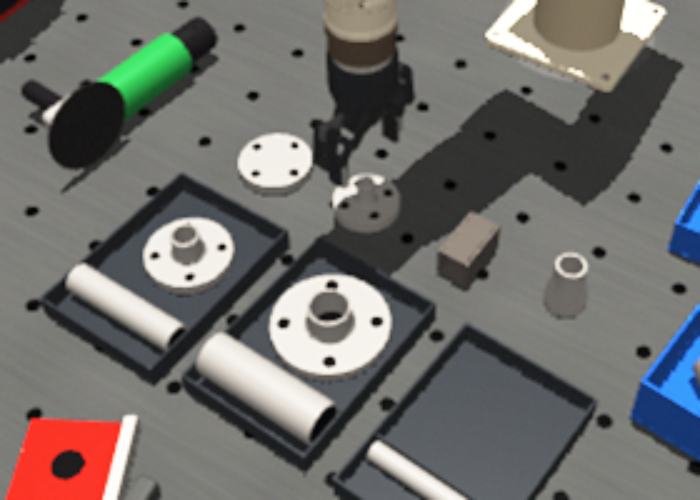

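Flanges M and L lie flat in their trays, and the gripper stands over the small flange (about 368,200). Next I'll descend and grasp it.

{"op": "arm_command", "data": {
  "translation": [
    [0,0.2,1],
    [0,0.2,3],
    [0,0.2,4.4],
    [0,0.2,4.4],
    [0,0.2,4.4]
  ],
  "turn": [0,0,0,0,0],
  "hand": [0,0,0,0,0]
}}

```text
clock: 22.1
eef_pos: [0.4356, -0.067, 0.0366]
tool_rot: [0.745, 0.667, 0.0, 0.0]
ft_force: [-0.1, 0.6, -1.0]
grip_width: 0.0853
```

{"op": "arm_command", "data": {
  "translation": [
    [0,0,0],
    [0,0,0],
    [0,0,0],
    [0,0,0],
    [0,0,0]
  ],
  "turn": [0,0,0,0,0],
  "hand": [0.4,0.8,1,1,1]
}}

```text
clock: 22.52
eef_pos: [0.4352, -0.067, 0.0363]
tool_rot: [0.745, 0.667, 0.0, 0.0]
ft_force: [-0.6, -0.2, 0.2]
grip_width: 0.0257
```

{"op": "arm_command", "data": {
  "translation": [
    [0,0,0],
    [0,0,0],
    [0,0,0],
    [0,0,-0.2],
    [0,0,-0.5]
  ],
  "turn": [0,0,0,0,0],
  "hand": [1,1,1,1,1]
}}

```text
clock: 22.93
eef_pos: [0.4342, -0.0669, 0.0405]
tool_rot: [0.745, 0.667, -0.0, -0.001]
ft_force: [-0.0, -0.7, -1.4]
grip_width: 0.0188
```

{"op": "arm_command", "data": {
  "translation": [
    [0,0,-1.5],
    [0,0,-4],
    [0,0,-7],
    [0,0,-10],
    [0,0,-12]
  ],
  "turn": [0,0,0,0,0],
  "hand": [1,1,1,1,1]
}}

```text
clock: 23.35
eef_pos: [0.4354, -0.0671, 0.1632]
tool_rot: [0.745, 0.667, 0.001, 0.001]
ft_force: [1.5, 0.1, -1.9]
grip_width: 0.0194
```

```bash
python3 -c "
from h import *
go(.6226,.1995,.16)"
```

```text
shift [28.57 15.65  0.35] len 32.6 turn 0.0 | pos [ 0.4354 -0.0671  0.1632] yaw -6.4 q [-0.15  0.18 -0.3   1.09 -0.    1.53] t 23.4 w 0.0194 F [ 1.5  0.1 -1.9]
```

{"op": "arm_command", "data": {
  "translation": [
    [3.4,1.9,0],
    [6.8,3.8,0],
    [10.2,5.6,0],
    [13.6,7.5,0],
    [17,9.3,0]
  ],
  "turn": [0,0,0,0,0],
  "hand": [1,1,1,1,1]
}}

```text
clock: 23.77
eef_pos: [0.5466, 0.0931, 0.1605]
tool_rot: [0.745, 0.667, -0.0, -0.0]
ft_force: [-0.3, -0.2, -1.7]
grip_width: 0.0189
```

{"op": "arm_command", "data": {
  "translation": [
    [3.4,1.9,0],
    [6.8,3.8,0],
    [10.2,5.6,0],
    [11.6,6.3,1],
    [11.6,6.3,3]
  ],
  "turn": [0,0,0,0,0],
  "hand": [1,1,1,1,1]
}}

```text
clock: 24.18
eef_pos: [0.625, 0.2048, 0.1321]
tool_rot: [0.744, 0.668, 0.003, 0.001]
ft_force: [0.1, -0.2, -2.6]
grip_width: 0.0191
```

{"op": "arm_command", "data": {
  "translation": [
    [0,0,2],
    [0,0,4],
    [0,0,5],
    [0,0,5],
    [0,0,5]
  ],
  "turn": [0,0,0,0,0],
  "hand": [1,1,1,1,1]
}}

```text
clock: 24.6
eef_pos: [0.6211, 0.1997, 0.0802]
tool_rot: [0.745, 0.667, -0.001, -0.0]
ft_force: [0.4, 0.4, -1.4]
grip_width: 0.0192
```

{"op": "arm_command", "data": {
  "translation": [
    [0,0,0],
    [0,0,0],
    [0,0,0],
    [0,0,0],
    [0,0,0]
  ],
  "turn": [0,0,0,0,0],
  "hand": [1,1,1,1,1]
}}

```text
clock: 25.02
eef_pos: [0.622, 0.2001, 0.0817]
tool_rot: [0.745, 0.667, 0.001, 0.0]
ft_force: [0.3, -0.2, -1.3]
grip_width: 0.0194
```

```bash
python3 -c "
from h import *
go(.6226,.1995,.04)"
```

```text
shift [-0.05  0.06  4.17] len 4.2 turn 0.0 | pos [0.622  0.2001 0.0817] yaw -6.4 q [0.31 0.65 0.2  1.12 0.   1.99] t 25.0 w 0.0194 F [ 0.3 -0.2 -1.3]
```

{"op": "arm_command", "data": {
  "translation": [
    [0,0,1],
    [0,0,2.2],
    [0,0,3.2],
    [0,0,3.6],
    [0,0,3.8]
  ],
  "turn": [0,0,0,0,0],
  "hand": [1,1,1,1,1]
}}

```text
clock: 25.43
eef_pos: [0.6201, 0.1995, 0.0403]
tool_rot: [0.745, 0.667, -0.002, -0.001]
ft_force: [-0.7, 0.3, -2.5]
grip_width: 0.0194
```

{"op": "arm_command", "data": {
  "translation": [
    [0,0,0],
    [0,0,0.1],
    [0,0,0.2],
    [0,0,0.2],
    [0,0,0.2]
  ],
  "turn": [0,0,0,0,0],
  "hand": [1,1,1,1,1]
}}

```text
clock: 25.85
eef_pos: [0.6219, 0.2001, 0.0412]
tool_rot: [0.745, 0.667, 0.0, 0.0]
ft_force: [-0.6, 0.8, -2.2]
grip_width: 0.0188
```

{"op": "arm_command", "data": {
  "translation": [
    [0,0,0.1],
    [0,0,0.2],
    [0,0,0.2],
    [0,0,0.2],
    [0,0,0.2]
  ],
  "turn": [0,0,0,0,0],
  "hand": [1,1,1,1,1]
}}

```text
clock: 26.27
eef_pos: [0.622, 0.2001, 0.0395]
tool_rot: [0.745, 0.667, 0.0, 0.0]
ft_force: [-0.6, -0.4, 3.6]
grip_width: 0.0192
```

Contact with the floor of tray_s. I'll release and rise.

{"op": "arm_command", "data": {
  "translation": [
    [0,0,0],
    [0,0,0],
    [0,0,0],
    [0,0,0],
    [0,0,0]
  ],
  "turn": [0,0,0,0,0],
  "hand": [0.7,0.3,0,0,0]
}}

```text
clock: 26.68
eef_pos: [0.6215, 0.2, 0.0386]
tool_rot: [0.745, 0.667, -0.0, -0.0]
ft_force: [-1.5, 0.2, 0.3]
grip_width: 0.073
```

{"op": "arm_command", "data": {
  "translation": [
    [0,0,-2],
    [0,0,-5],
    [0,0,-9],
    [0,0,-13],
    [0,0,-17]
  ],
  "turn": [0,0,0,0,0],
  "hand": [0,0,0,0,0]
}}

```text
clock: 27.1
eef_pos: [0.6211, 0.1998, 0.2102]
tool_rot: [0.745, 0.667, -0.0, -0.0]
ft_force: [1.5, 0.4, 0.5]
grip_width: 0.0853
```

{"op": "arm_command", "data": {
  "translation": [
    [0,-4,0],
    [0,-8,0],
    [0,-12,0],
    [0,-16,0],
    [0,-20,0]
  ],
  "turn": [0,0,0,0,0],
  "hand": [0,0,0,0,0]
}}

```text
clock: 27.52
eef_pos: [0.421, 0.222, 0.2088]
tool_rot: [0.745, 0.667, 0.0, -0.0]
ft_force: [-1.3, 0.6, 0.6]
grip_width: 0.0855
```

{"op": "arm_command", "data": {
  "translation": [
    [0,0,0],
    [0,0,0],
    [0,0,0],
    [0,0,0],
    [0,0,0]
  ],
  "turn": [0,0,0,0,0],
  "hand": [0,0,0,0,0]
}}

```text
clock: 27.93
eef_pos: [0.4244, 0.2223, 0.209]
tool_rot: [0.746, 0.666, 0.001, 0.0]
ft_force: [-0.1, 0.7, 0.6]
grip_width: 0.0852
```

```bash
python3 - <<'E'
from m import *
p,d=camera("top");cv2.imwrite("pics/f.png",cv2.resize(p[65:235,105:445,::-1],None,fx=2.3,fy=2.3,interpolation=cv2.INTER_CUBIC))
C=cloud("top",d)
for n,x,y,rd in(("S",.622,.2,.06),("M",.609,-.194,.06),("L",.606,0,.073)):
    k=sel(C,x,y,rd,.012,.0225);print(n,len(k),circ(k) if len(k) else 0,k[:,2].std())
k=sel(C,.46,.41,.07,.03,.1);print("elbow",k.mean(0),k[:,2].max())
p,d=camera("scene");cv2.imwrite("pics/f2.png",p[...,::-1])
E
```

```text
S 642 (array([0.6164, 0.1946]), 0.0473) 0.0023334722258734637
M 974 (array([ 0.6096, -0.1925]), 0.0506) 0.002368234452208687
L 1598 (array([ 6.058e-01, -5.000e-04]), 0.0658) 0.002328924894629895<stdin>:6: RuntimeWarning: Mean of empty slice.
  ret = um.true_divide(
Traceback (most recent call last):
ValueError: zero-size array to reduction operation maximum which has no identity
```

View pics/f.png

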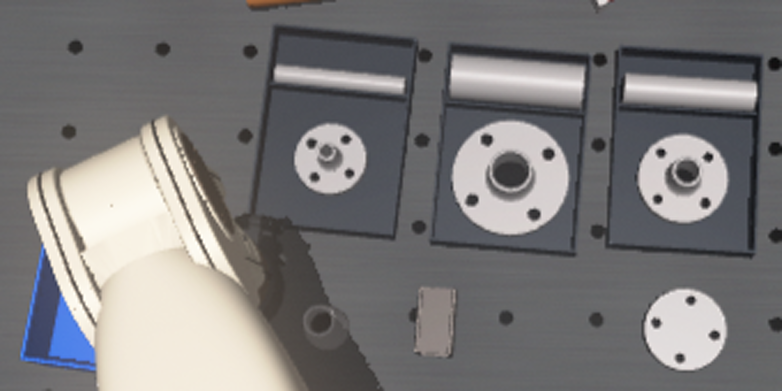

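All three flanges lie flat in the right bays, and the blind flange and reducer look unmoved. The arm hides the bin from the top camera, so I'll check it in the scene view, then hand in.

```bash
python3 - <<'E'
from m import *
p,d=camera("scene");cv2.imwrite("pics/f2.png",p[...,::-1]);C=cloud("scene",d)
k=sel(C,.46,.41,.07,.03,.06);print("elbow",len(k),k.mean(0).round(3) if len(k) else 0,k[:,2].max())
k=sel(C,.437,.195,.035,.04,.07);print("reducer",circ(k));k=sel(C,.441,-.197,.06,.009,.02);print("blind",circ(k))
E
```

```text
elbow 716 [0.469 0.411 0.045] 0.055936557419672406
reducer (array([0.437 , 0.1958]), 0.0192)
blind (array([ 0.443 , -0.1965]), 0.0473)
```

View pics/f2.png

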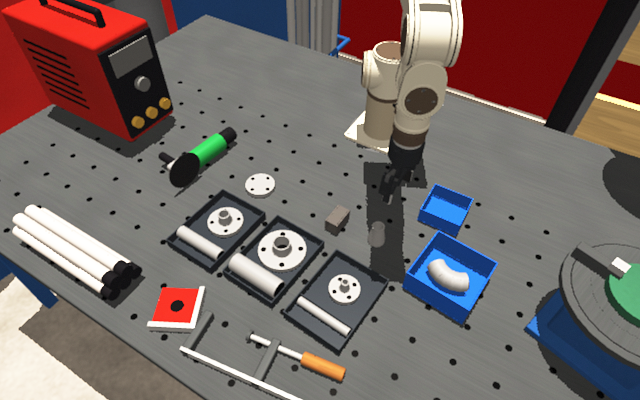

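The scene view shows the elbow flat in the larger bin (450,275), the flanges in their trays (225,222; 282,250; 345,288), and the gripper touching nothing.

```bash
python3 -c "
from workcell import *
print(job_done())"
```

```text
the job is handed in; nothing more can be done
None
```

The job is done and handed in at about 28 s of robot time. The elbow went into the larger blue bin first. Then the middle, large and small flanges were each lowered to floor contact in the tray with the matching pipe, and only then released.

**Last checks:** The final pictures show all three flanges flat in their bays with necks up, and the elbow lying in the bin. The blind flange and reducer are within about 1–2 mm of where they started. The gripper is clear of everything, and the highest force I read was about 7 N.

**Checks that disagreed or failed:**
- The final circle fit on the small flange gave a 47 mm radius instead of 40 mm and a centre about 8 mm off, probably because it included other points. The picture shows the flange well inside its bay.
- On each neck the grip width read about 2 mm less than the true diameter, though every grip held.
- The top camera's check of the bin failed because the arm blocked its view, so I confirmed the elbow with the scene camera instead.

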